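Turn the spray can's label to the reader and log it

ROBOT

A 7-joint arm with a two-finger parallel gripper is mounted at the origin on the work surface. World frame = base frame: x ahead of the robot, y to its left, z up, the work surface at z = 0. Lengths are in m, angles in rad, forces in N, time in s.
With the tool pointing down it reaches from about 0.4 to 0.85 m from the base axis. Payload 10.4 kg.
Tool frame: the origin (TCP) lies between the finger pads, 19 mm behind the fingertips; this is the grasp point; z points along the fingers, y is the direction in which the jaws open and shut (so a half turn about z gives the same grasp; the last joint's range is limited). The gripper opens to 85 mm and grips with 20 to 120 N. Pads are 22 mm wide; open, the fingers measure 114 mm over their backs; the gripper's body (76 mm by 85 mm) begins 54 mm behind the grasp point. The pads swing forward as they close: fully open they stand 13 mm farther back than shut.
Start: joints at [-1.137, 0.332, -0.065, 1.46, 0.022, 1.35, -0.088], TCP at [0.276, 0.561, 0.25] pointing down, gripper open.
Joint ranges: [-2.6, 2.6], [-0.5, 2.12], [-1.47, 1.34], [0.16, 2.42], [-1.27, 4.41], [0.06, 2.06], [-2.6, 2.6]. Speed limits (rad/s): [2.22, 2.22, 2.79, 2.79, 3.14, 3.14, 3.14].

INTERFACE

Orientations are given as a unit quaternion [x, y, z, w].
In Python, from workcell import telemetry, viewer, hand_in, masks_of gives the robot as it stands.
- The arm moves only by the tool jog_arm, never from a script. Its argument "deltas" is a list that holds one entry, the list of rows, each a list of 6 numbers: the shift along the tool's x, y, z each as a share of 20 cm, from -1 to 1, then the turn, a rotation vector about the tool's x, y, z each as a share of 2 pi rad, from -1 to 1. A call has 1 to 12 rows; each row shifts and turns the commanded pose from where the row before left it, along the tool's axes as they then stand; what a row does not reach is not made up. A row lasts 1/10 s, in which the tool goes at most 50 mm and 8.59 degrees, less where a joint would pass 70% of its speed; a pose out of reach is approached as far as the arm can. A call with a number of a shift or a turn outside -1 to 1 is refused whole. A call with a gripper value outside its range is refused whole. "fingers" is the closure, from 0 (fully open) to 1 (shut), set as the call begins (left out, the last holds). The fingers move at their own pace and stop on an object; "newtons" is the grip in N (left out, the last holds). Time passes only in rows, so rows that do not move let the fingers close. It gives the time, the measured TCP pose, the force and the opening at its end, in the units of the state.
- telemetry.get_obs(): the state, without advancing time (a new reading comes with each control period).
- viewer.camera(name): name is "side" or "top" or "wrist"; returns a dict with "pixels" (400x640x3 uint8, red, green, blue), "fx", "fy", "cx", "cy" (pixels), "k1" (the pictures are not rectified: a ray, as slopes to the right and down, at radius r is drawn at 1 + k1 r^2 times it, then the intrinsics apply), "cam_to_world" (4x4, takes a point from camera to world coordinates). Camera axes: x right, y up, looking along -z (the intrinsics and any distortion apply to the point x, -y, -z); pixel columns grow to the right and rows downward; lengths in m; the calibration is good to about 2 mm. A picture is of the moment at which its call begins. There is no depth.
- hand_in(): hands the job in, once; it reports no verdict.
Trained networks look in the newest picture that a camera, given by its name, has taken for a name from the list of things; names that differ only in an ending like _2 or _b are one class to them, and where a whole thing is asked for, a point or a joint stands for the part that bears it (a point fixed in the world has none). Each returns a list of dicts, best first, with "conf" (0 to 1); they miss things now and then, are a little off and sometimes report something else, mostly with a low value. They report only what shows in the picture. A call takes as long as a camera call.
- masks_of(camera, query): "pixels" (400x640 bool, what is visible of it) and "bbox" ([left, top, width, height] in pixels, round what is visible of it).
The state is a dict: "clock": time; "joint_pos": joint angles; "joint_velocities": joint speeds; "tau": joint torques, N m; "position": TCP position; "ee_rot": TCP orientation; "ft_force": force on the tool from outside, world axes, zero at the start; "torque": the same for the moment, N m; "grip_width": opening from 0.0 (shut) to 1.0 (fully open).
Only numpy, scipy, OpenCV 4.12 (cv2) and the standard library are available. Lean on these libraries where they do the work, as an engineer would, in place of code of your own. Each camera call takes 0.05 s, during which the arm holds its last target. There are 200 camera calls.

TASK

The spray can leaning in the cradle has to be logged: turn it until its paper label squarely faces the window of the reader block, leave it sitting fully down in the cradle and let go of it. Then, and not before the label faces the reader, press the trigger button on the bench all the way down and let it come back up. Leave the other things on the bench where they are.

Things in the scene. Friction and masses are not known exactly. Their poses are not given: they have to be found in the camera images.
- station: Fixed cradle and reader on a steel plate (190 x 170 mm). A cup leans 28 deg (0.49 rad) from vertical, its mouth towards the robot; the station is also turned about the vertical. Origin: centre of the cup's inner floor, 42 mm above the bench. z: the cup's leaning axis, out of its mouth; y: from the cup to the reader; x: away from the robot and up. Only the can rises above z = 129 mm.
- window (a point): Centre of the reader's window, at (0, 60.5, 100) mm in the station frame, looking along the station's -y at the can. The reader is a black block 56 x 44 x 58 mm (x, y, z) on a grey post, centred at (0, 84, 100) mm, its top at z = 129 mm.
- can: Loose steel spray can, 0.2 to 0.4 kg, 54 mm diameter, standing in the dark steel cup (inner diameter 57, outer 69, rim 55 mm above its floor); it can be turned there about its own axis either way without limit. Origin: centre of its underside, on the cup floor; z: its axis, up to the cap; x: to the middle of its label. Wanted: the can's x along the station's y.
- label (a point): Middle of the white, black-barred paper label, on the can's surface 100 mm up and 27.6 mm from the axis. The label covers 80 degrees of the side, from 64 to 130 mm up. A raised black rib (20 x 5 mm, 3.5 mm high) on top of the cap runs from its middle to the rim on the label's side.
- cap (a point): Point on the can's axis in its white plastic cap, 182 mm up from the underside. The cap is 47 mm in diameter, from 153 to 200 mm up. A good place for the TCP to grip, with the tool pointing down along the can's axis; the tool can then turn about that axis.
- trigger (a joint): Push of the trigger button: 0 up, 0.007 m fully down; a spring returns it, about 5 N when fully down. 0.005 counts as pressed.
- trigger_top (a point): Centre of the top of the black trigger button (40 mm diameter), about 50 mm above the bench, in a round housing on a flat dark steel box (85 x 110 x 28 mm) fixed on the bench to the left or right of the station; pressed straight down.
- spare_can: Bystander: white spray can, no paper label, white cap without a rib, 54 mm diameter, 200 mm tall, standing on the bench. Origin under its centre.
- bowl: Bystander: shallow steel bowl, 100 mm wide, 35 mm high, on the other side of the station from the trigger. Origin under its centre.
- wrench: Bystander: steel wrench lying on the bench. Origin under its middle.
- ratchet: Bystander: ratchet, black grip and steel head, 230 mm long, lying on the bench. Origin under its middle.
- driver: Bystander: screwdriver with a red handle lying on the bench. Origin under its middle.
- deep_socket: Bystander: dark deep socket, 28 mm diameter, 70 mm tall, standing near the station. Origin under its centre.
- short_socket: Bystander: steel socket, 34 mm diameter, 32 mm tall. Origin under its centre.

How it is judged:
By the outcome, as a careful person would: the job done as asked, in the order asked, and still so for the second after the job is handed in, with the robot touching nothing.
It also fails if it takes over 61 s, if anything falls off the work surface, if the arm or the gripper's body presses on something with over 40 N, if the wrist force passes 120 N, or if a joint passes its speed limit or range.

## Working session

There is one attempt and no reset: what is moved stays moved. The work goes in short steps, Python scripts to look and compute and a tool call to move; the robot and the scene stay as the last step left them, time stands still between calls to the robot, and variables do not carry over. Pictures are saved under pics/ and viewed, about 8 in all and at most 12, crops included, and the job is handed in when it is done.

Besides the shell and the picture viewer there is one more tool, called after "Request:" as name([rows], argument=value, ...), one row to a line, values as JSON. jog_arm: Moves the arm, as the interface text tells. Its arguments: {"type":"object","properties":{"deltas":{"type":"array","items":{"type":"array","items":{"type":"array","items":{"type":"number","minimum":-1,"maximum":1}}}},"fingers":{"type":"number"},"newtons":{"type":"number"}},"required":["deltas"]}

```bash
mkdir -p pics
python3 - <<'E'
from workcell import telemetry, viewer, masks_of
import cv2,numpy as np
print(telemetry.get_obs())
for n in("top","side"):
    c=viewer.camera(n); cv2.imwrite(f"pics/{n}0.png",c["pixels"][:,:,::-1])
    print(n,{k:(np.round(v,4).tolist() if k=="cam_to_world" else v) for k,v in c.items() if k!="pixels"})
    for q in("can","cap","station","trigger_top","label","spare_can","bowl","deep_socket"):
        print(q,[(round(m["conf"],2),m["bbox"]) for m in masks_of(n,q)][:3])
E
```

```text
{'clock': 0.0, 'joint_pos': array([-1.13660319,  0.33287673, -0.06471657,  1.46092511,  0.02158377,
        1.34991207, -0.08854018]), 'joint_velocities': array([ 5.72545504e-04,  7.87174095e-04, -3.78435461e-04,  3.82435601e-04,
       -8.82115965e-04, -1.56311460e-03, -3.74361612e-05]), 'tau': array([ 9.11449911e-05, -6.25445151e+01,  4.91073809e-02, -3.91615355e+01,
        1.62816566e-02,  9.87592153e-03, -1.88060409e-05]), 'position': array([0.27550743, 0.56061296, 0.24922066]), 'ee_rot': array([ 2.26419590e-01,  9.74029599e-01, -6.99447084e-04, -1.39504678e-04]), 'ft_force': array([-0.38825026,  0.21343008,  0.08923922]), 'torque': array([-0.02674324, -0.01430747,  0.01797839]), 'grip_width': 1.002694076307331}
top {'fx': 424.1676702978858, 'fy': 424.1676702978858, 'cx': 321.6093045358598, 'cy': 201.56775330099543, 'k1': -0.07166112366046692, 'cam_to_world': [[0.0007, 0.9948, -0.1015, 0.4463], [-0.9998, -0.0013, -0.02, 0.002], [-0.0201, 0.1014, 0.9946, 1.4499], [0.0, 0.0, 0.0, 1.0]]}
can [(0.87, [324.6, 176.0, 22.9, 34.0])]
cap [(0.7, [326.8, 174.2, 23.0, 36.2]), (0.38, [421.0,
[... 447 characters left out ...]
18859904102362546, 'cam_to_world': [[0.9433, 0.2213, -0.2473, 0.3231], [-0.3318, 0.6435, -0.6897, -0.7352], [0.0065, 0.7327, 0.6805, 0.8764], [0.0, 0.0, 0.0, 1.0]]}
can [(0.93, [316.3, 179.4, 35.4, 41.7])]
cap [(0.7, [317.1, 176.6, 37.9, 43.7]), (0.15, [320.3, 314.6, 16.9, 21.5])]
station [(0.83, [298.9, 174.2, 82.0, 81.6]), (0.17, [314.2, 179.7, 37.7, 41.3])]
trigger_top [(0.82, [320.6, 312.5, 14.2, 22.4])]
label [(0.76, [316.6, 178.8, 37.7, 43.1]), (0.38, [296.7, 173.6, 82.5, 89.0])]
spare_can [(0.85, [399.2, 233.1, 31.1, 63.3])]
bowl [(0.66, [253.8, 156.6, 24.6, 22.1]), (0.49, [218.2, 226.5, 77.5, 25.5]), (0.36, [295.2, 359.9, 26.8, 40.1])]
deep_socket [(0.74, [321.1, 317.4, 15.9, 15.2])]
```

Run:
```python
import cv2,numpy as np
a=cv2.imread("pics/top0.png");b=cv2.imread("pics/side0.png")
A=cv2.resize(a[125:275,195:445],None,fx=3.2,fy=3.2,interpolation=cv2.INTER_CUBIC)
cv2.imwrite("pics/topc.png",A)
B=cv2.resize(b[140:350,210:450],None,fx=2.85,fy=2.85,interpolation=cv2.INTER_CUBIC)
cv2.imwrite("pics/sidec.png",B)
```

```text
(no output)
```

View pics/topc.png

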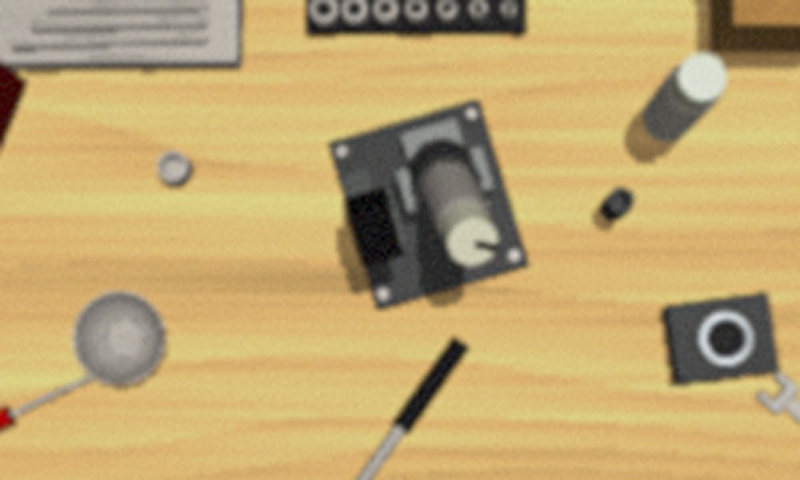

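View pics/sidec.png

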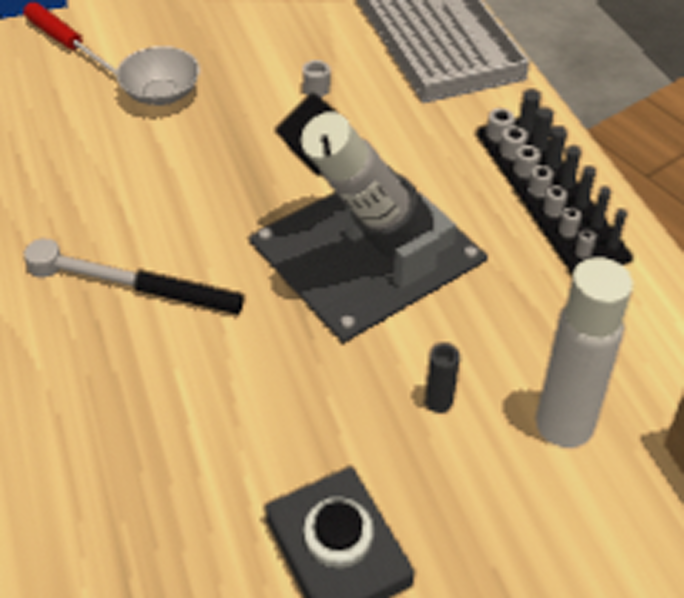

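```bash
cat > h.py <<'E'
import numpy as np
from scipy.optimize import least_squares
from scipy.spatial.transform import Rotation as R
T={"top":(424.16767,321.6093,201.56775,-0.0716611,np.array([[0.0007,0.9948,-0.1015,0.4463],[-0.9998,-0.0013,-0.02,0.002],[-0.0201,0.1014,0.9946,1.4499],[0,0,0,1]])),
"side":(395.0815,322.79913,196.6672,0.0188599,np.array([[0.9433,0.2213,-0.2473,0.3231],[-0.3318,0.6435,-0.6897,-0.7352],[0.0065,0.7327,0.6805,0.8764],[0,0,0,1]]))}
def proj(c,P):
    f,cx,cy,k,M=c if not isinstance(c,str) else T[c]
    p=(np.asarray(P)-M[:3,3])@M[:3,:3]; s=np.array([p[...,0],-p[...,1]])/-p[...,2]
    s=s*(1+k*(s**2).sum(0)); return np.stack([cx+f*s[0],cy+f*s[1]],-1)
def cam(d): return (d["fx"],d["cx"],d["cy"],d["k1"],np.array(d["cam_to_world"]))
A=np.radians(28)
def stat(x,y,yaw):
    xh=np.array([np.cos(yaw),np.sin(yaw),0]);Z=np.array([0,0,1.]);yh=np.cross(Z,xh)
    return np.array([x,y,.042]),np.stack([np.cos(A)*xh+np.sin(A)*Z,yh,np.cos(A)*Z-np.sin(A)*xh],1)
E
python3 - <<'E'
from h import *
top=lambda u,v:np.array([u/3.2+195,v/3.2+125]); side=lambda u,v:np.array([u/2.85+210,v/2.85+140])
# triangulate
def tri(t,s): 
    r=least_squares(lambda P:np.r_[proj("top",P)-t,proj("side",P)-s],[.5,0,.1]); return r.x,r.fun.round(1)
print("captop",tri(top(473,240),side(327,136)))
print("ribend",tri(top(500,247),side(324,158)))
print("trig",tri(top(726,337),side(338,524)))
C=[(332,145),(477,102),(525,265),(380,308)]
W=[least_squares(lambda P:proj("top",[P[0],P[1],.008])-top(*c),[.5,0]).x for c in C]
print(np.round(W,4))
S=[(250,239),(345,342),(487,256)]
print([least_squares(lambda P:proj("side",[P[0],P[1],.008])-side(*c),[.5,0]).x.round(4) for c in S])
for n,t,s in(("spare",(702,77),(603,281)),("sock",(620,200),(444,352))): print(n,tri(top(*t),side(*s)))
d=lambda a,b:np.degrees(np.arctan2(*(W[b]-W[a])[::-1]))
yaw=np.radians(np.mean([d(2,1),d(3,0),d(1,0)-90,d(2,3)-90]));print(np.degrees(yaw),[d(2,1),d(3,0),d(1,0)-90,d(2,3)-90])
P=tri(top(473,240),side(327,136))[0]
o,Q=stat(0,0,yaw); print("origin",P-Q[:,2]*.2)
f=lambda q:np.r_[proj("top",P+q[0]*(Q@[np.cos(q[1]),np.sin(q[1]),0]))-top(500,247)]
for st in(-2.5,-1,0.5,2):print(least_squares(f,[.02,st]).x)
E
```

```text
captop (array([ 0.57795458, -0.03543764,  0.21544452]), array([ 0.1, -0.4, -0.4,  0.1]))
ribend (array([ 0.56889645, -0.05945134,  0.21304312]), array([-0.1,  0.5,  0.5, -0.1]))
trig (array([ 0.49483072, -0.3014054 ,  0.04571573]), array([ 0.1, -0.4, -0.3,  0. ]))
[[ 0.7018  0.11  ]
 [ 0.7484 -0.0464]
 [ 0.5717 -0.0966]
 [ 0.526   0.0578]]
[array([0.5276, 0.0563]), array([ 0.5752, -0.1041]), array([ 0.7536, -0.0472])]
spare (array([ 0.73384759, -0.2521681 ,  0.19824722]), array([ 0.2, -0.6, -0.4,  0.1]))
sock (array([ 0.63436845, -0.19034197,  0.07304157]), array([ 0.2, -0.5, -0.4,  0.1]))
16.37961464751227 [np.float64(15.870206576144506), np.float64(16.55009394319873), np.float64(16.597250882516065), np.float64(16.50090718818977)]
origin [ 0.66803813 -0.00895943  0.03885501]
[ 0.02664353 -2.19076239]
[ 0.02664353 -2.19076239]
[-0.02664353  0.95083027]
[0.02664353 4.09242292]
```

```bash
cat >> h.py <<'E'
O=np.array([.668,-.009,.042]);YAW=np.radians(16.4)
def target(h,th,dx=0,dy=0):
    o,Q=stat(O[0],O[1],YAW); R0=np.stack([Q[:,1],Q[:,0],-Q[:,2]],1)
    return O+Q@[dx,dy,h], R.from_matrix(R0)*R.from_rotvec([0,0,np.radians(th)])
def go(P,q):
    from workcell import telemetry
    s=telemetry.get_obs(); c=R.from_quat(s["ee_rot"]); d=c.inv().apply(P-s["position"])/.2; r=(c.inv()*q).as_rotvec()/(2*np.pi)
    d2=q.inv().apply(P-s["position"])/.2
    print("t",s["clock"],"shift(before turn)",d.round(4),"turn",r.round(4),"shift after turn",d2.round(4),"j",s["joint_pos"].round(2),"F",s["ft_force"].round(1),"w",round(s["grip_width"],3))
E
python3 - <<'E'
from h import *
go(*target(.29,-70)); go(*target(.29,110)); go(*target(.29,0))
E
```

```text
t 0.9 shift(before turn) [-2.5161 -2.1526 -0.2403] turn [-0.0406 -0.0669 -0.0615] shift after turn [-1.5592 -2.9309 -0.0259] j [-1.14  0.33 -0.06  1.46  0.02  1.35 -0.09] F [0.2 0.3 0.1] w 1.0
t 0.9 shift(before turn) [-2.5161 -2.1526 -0.2403] turn [-0.0925  0.0562  0.4256] shift after turn [ 1.5592  2.9309 -0.0259] j [-1.14  0.33 -0.06  1.46  0.02  1.35 -0.09] F [0.2 0.3 0.1] w 1.0
t 0.9 shift(before turn) [-2.5161 -2.1526 -0.2403] turn [-0.0732 -0.0322  0.129 ] shift after turn [-3.2875  0.4627 -0.0259] j [-1.14  0.33 -0.06  1.46  0.02  1.35 -0.09] F [0.2 0.3 0.1] w 1.0
```

Request:
jog_arm([
  [[-0.18, -0.154, -0.017, 0, 0, 0], [-0.18, -0.154, -0.017, 0, 0, 0], [-0.18, -0.154, -0.017, 0, 0, 0], [-0.18, -0.154, -0.017, 0, 0, 0], [-0.18, -0.154, -0.017, 0, 0, 0], [-0.18, -0.154, -0.017, 0, 0, 0], [-0.18, -0.154, -0.017, 0, 0, 0], [-0.18, -0.154, -0.017, 0, 0, 0], [-0.18, -0.154, -0.017, 0, 0, 0], [-0.18, -0.154, -0.017, 0, 0, 0], [-0.18, -0.154, -0.017, 0, 0, 0], [-0.18, -0.154, -0.017, 0, 0, 0]],
], fingers=0)

```text
clock: 2.1
position: [0.5008, 0.0368, 0.2913]
ee_rot: [0.226, 0.974, 0.0, 0.0]
ft_force: [0.6, 0.1, 0.9]
grip_width: 0.999
```

Request:
jog_arm([
  [[-0.18, -0.154, -0.017, 0, 0, 0], [-0.18, -0.154, -0.017, 0, 0, 0], [0, 0, 0, -0.0068, -0.0111, -0.0103], [0, 0, 0, -0.0068, -0.0111, -0.0103], [0, 0, 0, -0.0068, -0.0111, -0.0103], [0, 0, 0, -0.0068, -0.0111, -0.0103], [0, 0, 0, -0.0068, -0.0111, -0.0103], [0, 0, 0, -0.0068, -0.0111, -0.0103], [0, 0, 0, 0, 0, 0], [0, 0, 0, 0, 0, 0], [0, 0, 0, 0, 0, 0]],
])

```text
clock: 3.2
position: [0.5383, -0.0479, 0.298]
ee_rot: [0.03, 0.97, 0.076, 0.228]
ft_force: [-0.3, -0.3, 0.6]
grip_width: 1.0
```

Run:
```python
from h import *
import cv2
from workcell import viewer,masks_of
go(*target(.29,-70))
c=viewer.camera("wrist"); K=cam(c); np.save("wc.npy",np.array([K[0],K[1],K[2],K[3],*K[4].ravel()]))
im=c["pixels"][:,:,::-1].copy(); cv2.imwrite("pics/w0.png",im)
print("cap?",[(m["conf"],m["bbox"]) for m in masks_of("wrist","cap")][:2])
o,Q=stat(O[0],O[1],YAW)
print("pred cap top",proj(K,O+Q@[0,0,.2]),"captop circle", proj(K,[O+Q@[.0235*np.cos(a),.0235*np.sin(a),.2] for a in np.arange(0,6.2,np.pi/2)]).round(0).tolist())
```

```text
t 3.2 shift(before turn) [ 0.004   0.0024 -0.0018] turn [ 0.0002 -0.0005  0.0002] shift after turn [ 0.004   0.0024 -0.0018] j [-0.46 -0.24  0.5   2.   -0.06  0.89  1.59] F [-0.3 -0.3  0.6] w 1.0
cap? [(0.63, [284.5, 145.7, 68.1, 96.1])]
pred cap top [316.92564584 212.21815487] captop circle [[329.0, 243.0], [351.0, 201.0], [304.0, 180.0], [284.0, 224.0]]
```

View pics/w0.png

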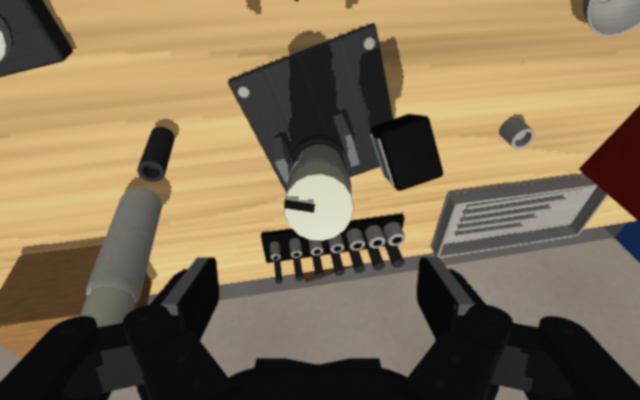

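```bash
cat >> h.py <<'E'
def wl():
    w=np.load("wc.npy"); return (*w[:4],w[4:].reshape(4,4))
def fitcap(im,K,h=.2):
    """station xy offset of the cap top and the rib angle (deg) in station frame"""
    import cv2
    o,Q=stat(O[0],O[1],YAW); u,v=proj(K,O+Q@[0,0,h]).astype(int)
    g=im.astype(int); H=55
    def inv(px): return np.array([least_squares(lambda p:proj(K,O+Q@[p[0],p[1],h])-q,[0,0],x_scale=.01).x for q in px])
    sub=g[v-H:v+H,u-H:u+H]; m=((sub.min(2)>150)&(sub.max(2)-sub.min(2)<45)).astype(np.uint8)
    n,l,st,_=cv2.connectedComponentsWithStats(m); k=1+np.argmax(st[1:,4]); m=(l==k).astype(np.uint8)
    cs=max(cv2.findContours(m,0,cv2.CHAIN_APPROX_NONE)[0],key=cv2.contourArea); hull=cv2.convexHull(cs)
    E=inv(hull[:,0]+[u-H,v-H]); c=least_squares(lambda p:np.hypot(*(E-p[:2]).T)-p[2],[0,0,.0235],loss="soft_l1",f_scale=.0005).x
    fm=np.zeros_like(m);cv2.fillConvexPoly(fm,hull,1); ys,xs=np.where((sub.max(2)<80)&(fm>0))
    D=inv(np.stack([xs+u-H,ys+v-H],1))-c[:2]; d=D.mean(0)
    print("cap off mm",(c[:2]*1e3).round(1),"r",round(c[2]*1e3,1),"rib deg",np.degrees(np.arctan2(d[1],d[0])).round(1),"n",len(D),"rmean",np.hypot(*d).round(4))
E
python3 - <<'E'
from h import *
import cv2
fitcap(cv2.imread("pics/w0.png"),wl())
E
```

```text
cap off mm [-2.5  1.8] r 22.5 rib deg -117.8 n 223 rmean 0.0126
```

Run:
```python
from h import *
go(*target(.182,-70,-.0025,.0018))
```

```text
t 3.3 shift(before turn) [0.0167 0.0064 0.5368] turn [ 0.0002 -0.0005  0.0003] shift after turn [0.0182 0.0069 0.5368] j [-0.46 -0.24  0.5   2.   -0.06  0.89  1.59] F [ 1.2 -0.3  0.5] w 1.0
```

Request:
jog_arm([
  [[0.018, 0.007, 0.037, 0, 0, 0], [0, 0, 0.1, 0, 0, 0], [0, 0, 0.1, 0, 0, 0], [0, 0, 0.1, 0, 0, 0], [0, 0, 0.1, 0, 0, 0], [0, 0, 0.1, 0, 0, 0], [0, 0, 0, 0, 0, 0], [0, 0, 0, 0, 0, 0]],
])

```text
clock: 4.1
position: [0.5825, -0.0322, 0.2009]
ee_rot: [0.029, 0.97, 0.076, 0.228]
ft_force: [0.6, 0.3, -0.7]
grip_width: 1.004
```

Request:
jog_arm([
  [[0, 0, 0, 0, 0, 0], [0, 0, 0, 0, 0, 0], [0, 0, 0, 0, 0, 0], [0, 0, 0, 0, 0, 0], [0, 0, 0, 0, 0, 0], [0, 0, 0, 0, 0, 0], [0, 0, 0, 0, 0, 0], [0, 0, 0, 0, 0, 0]],
], fingers=1, newtons=40)

```text
clock: 4.9
position: [0.5833, -0.0323, 0.2025]
ee_rot: [0.03, 0.97, 0.077, 0.23]
ft_force: [-4.5, 0.3, 7.3]
grip_width: 0.541
```

Run:
```python
from h import *
go(*target(.182,-70,-.0025,.0018))
```

```text
t 4.9 shift(before turn) [0.0018 0.0008 0.0048] turn [0.0004 0.     0.0002] shift after turn [0.0018 0.0008 0.0048] j [-0.51 -0.03  0.58  2.05 -0.25  0.67  1.75] F [-4.5  0.3  7.3] w 0.541
```

Request:
jog_arm([
  [[0, 0, 0, 0, 0, 0.006], [0, 0, 0, 0, 0, 0.012], [0, 0, 0, 0, 0, 0.012], [0, 0, 0, 0, 0, 0.012], [0, 0, 0, 0, 0, 0.012], [0, 0, 0, 0, 0, 0.012], [0, 0, 0, 0, 0, 0.012], [0, 0, 0, 0, 0, 0.012], [0, 0, 0, 0, 0, 0.012], [0, 0, 0, 0, 0, 0.012], [0, 0, 0, 0, 0, 0.012], [0, 0, 0, 0, 0, 0.012]],
])

```text
clock: 6.1
position: [0.584, -0.0312, 0.2031]
ee_rot: [0.435, 0.867, 0.167, 0.177]
ft_force: [2.0, 3.0, 3.7]
grip_width: 0.543
```

Run:
```python
from h import *
go(*target(.182,82,-.0025,.0018))
```

```text
t 6.1 shift(before turn) [-0.0003 -0.0079  0.0049] turn [ 2.000e-04 -7.000e-04  2.841e-01] shift after turn [-0.0076  0.002   0.0049] j [-0.49 -0.02  0.56  2.05 -0.25  0.66  0.88] F [2.  3.  3.7] w 0.543
```

Forces are small, so I continue the turn (0.284 left).

Request:
jog_arm([
  [[0, 0, 0, 0, 0, 0.012], [0, 0, 0, 0, 0, 0.012], [0, 0, 0, 0, 0, 0.012], [0, 0, 0, 0, 0, 0.012], [0, 0, 0, 0, 0, 0.012], [0, 0, 0, 0, 0, 0.012], [0, 0, 0, 0, 0, 0.012], [0, 0, 0, 0, 0, 0.012], [0, 0, 0, 0, 0, 0.012], [0, 0, 0, 0, 0, 0.012], [0, 0, 0, 0, 0, 0.012], [0, 0, 0, 0, 0, 0.012]],
])

```text
clock: 7.3
position: [0.5845, -0.032, 0.2032]
ee_rot: [0.77, 0.589, 0.228, 0.087]
ft_force: [5.3, 1.9, 0.3]
grip_width: 0.54
```

Request:
jog_arm([
  [[0, 0, 0, 0, 0, 0.012], [0, 0, 0, 0, 0, 0.012], [0, 0, 0, 0, 0, 0.012], [0, 0, 0, 0, 0, 0.012], [0, 0, 0, 0, 0, 0.012], [0, 0, 0, 0, 0, 0.012], [0, 0, 0, 0, 0, 0.012], [0, 0, 0, 0, 0, 0.012], [0, 0, 0, 0, 0, 0.012], [0, 0, 0, 0, 0, 0.012], [0, 0, 0, 0, 0, 0.012], [0, 0, 0, 0, 0, 0.008]],
])

```text
clock: 8.5
position: [0.5841, -0.0323, 0.203]
ee_rot: [0.948, 0.205, 0.243, -0.018]
ft_force: [2.4, 0.2, 2.3]
grip_width: 0.539
```

Request:
jog_arm([
  [[0, 0, 0, 0, 0, 0], [0, 0, 0, 0, 0, 0], [0, 0, 0, 0, 0, 0]],
])

```text
clock: 8.8
position: [0.584, -0.0323, 0.2029]
ee_rot: [0.948, 0.207, 0.242, -0.018]
ft_force: [1.3, -0.3, 5.8]
grip_width: 0.541
```

Run:
```python
from h import *
from workcell import viewer
import cv2
go(*target(.182,82,-.0025,.0018))
c=viewer.camera("wrist"); K=cam(c); np.save("wc.npy",np.array([K[0],K[1],K[2],K[3],*K[4].ravel()])); im=c["pixels"][:,:,::-1].copy(); cv2.imwrite("pics/w1.png",im)
```

```text
t 8.8 shift(before turn) [-0.005  -0.0028  0.0052] turn [-0.0002 -0.0004  0.0007] shift after turn [-0.005  -0.0028  0.0052] j [-0.46 -0.02  0.53  2.05 -0.26  0.66 -0.9 ] F [ 1.3 -0.3  5.8] w 0.541
```

View pics/w1.png

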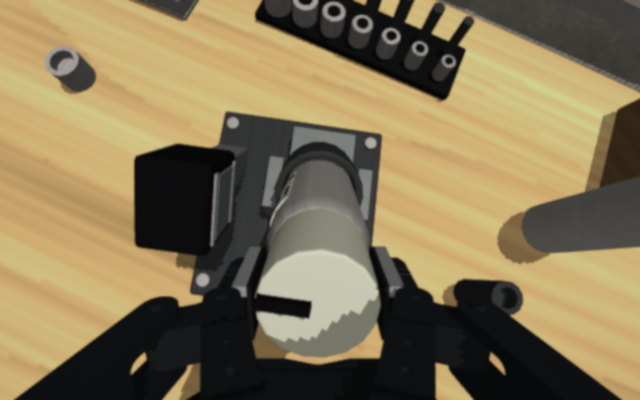

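Run:
```python
from h import *
import cv2
im=cv2.imread("pics/w1.png"); K=wl(); o,Q=stat(O[0],O[1],YAW)
for dx,dy in((-.0025,.0018),):
    c=O+[0,0,0]+Q@[dx,dy,0]
    pts=[c+Q@[s,r,.2035] for s in(-.0025,.0025) for r in(0,.02)]
    p=proj(K,pts); print(p.round(1).tolist())
w=proj(K,[O+Q@[x,.062,z] for x in(-.028,.028) for z in(.071,.129)]); print("reader face",w.round(0).tolist())
big=cv2.resize(im[130:370,125:405],None,fx=2.8,fy=2.8,interpolation=cv2.INTER_CUBIC)
t=lambda q:tuple(int(v) for v in (np.array(q)-[125,130]+.5)*2.8)
for a,b in((0,1),(2,3)): cv2.line(big,t(p[a]),t(p[b]),(0,0,255),1)
for a,b in((0,1),(1,3),(3,2),(2,0)): cv2.line(big,t(w[a]),t(w[b]),(0,255,0),1)
q=proj(K,[c+Q@[.0235*np.cos(a),.0235*np.sin(a),.2] for a in np.arange(0,6.3,.1)])
for a in q: cv2.circle(big,t(a),1,(255,0,0),-1)
cv2.imwrite("pics/w1z.png",big)
```

```text
[[316.0, 323.4], [260.1, 316.3], [318.0, 311.4], [261.5, 304.2]]
reader face [[232.0, 228.0], [208.0, 263.0], [238.0, 153.0], [214.0, 169.0]]
```

View pics/w1z.png

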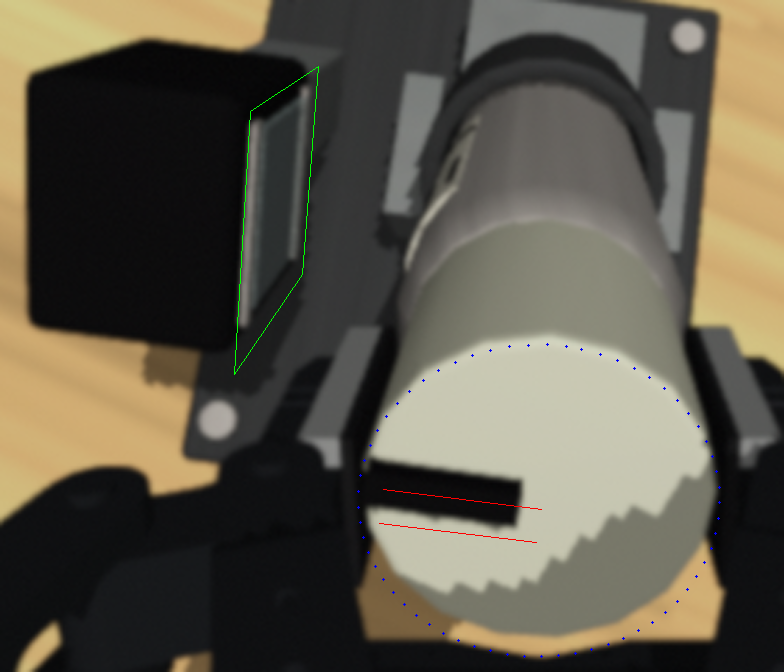

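Run:
```python
from h import *
import cv2
im=cv2.imread("pics/w1.png"); K=wl(); o,Q=stat(O[0],O[1],YAW)
p=(proj(K,[O+Q@[x,y,.129] for x in(-.028,.028) for y in(.062,.106)])-[125,130]+.5)*2.8
print(p.round(0).tolist())
# slope fits of dark edges: block lower edge (cols 60..210), upper edge, rib edges, in zoom coords
big=cv2.cvtColor(cv2.resize(im[130:370,125:405],None,fx=2.8,fy=2.8,interpolation=cv2.INTER_CUBIC),cv2.COLOR_BGR2GRAY).astype(int)
def edge(cols,v0,v1,thr):
    P=[]
    for u in cols:
        col=big[v0:v1,u]<thr; k=np.where(np.diff(col.astype(int))!=0)[0]
        if len(k): P.append((u,v0+k[0]))
    P=np.array(P); f=np.polyfit(*P.T,1); r=P[:,1]-np.polyval(f,P[:,0]); f=np.polyfit(*P[abs(r)<4].T,1); return f.round(3),P[:,1].min(),P[:,1].max()
print("rib up",edge(range(385,515,3),440,495,110)); print("rib lo",edge(range(385,505,3),495,540,110))
print("blk lo",edge(range(50,140,3),310,360,60))
for a in(88,90,92,94):
    c=O+Q@[-.0025+.004,.0018,0]; d=Q@[np.cos(np.radians(a)),np.sin(np.radians(a)),0]
    q=proj(K,[c+Q@[0,0,.2035],c+d*.02+Q@[0,0,.2035]]); s=q[1]-q[0]; print(a,(s[1]/s[0]).round(3))
```

```text
[[235.0, 375.0], [24.0, 346.0], [250.0, 111.0], [21.0, 79.0]]
rib up (array([1.45000e-01, 4.03965e+02]), np.int64(460), np.int64(478))
rib lo (array([1.56000e-01, 4.48059e+02]), np.int64(508), np.int64(527))
blk lo (array([1.38000e-01, 3.21051e+02]), np.int64(328), np.int64(340))
88 0.159
90 0.128
92 0.097
94 0.067
```

Request:
jog_arm([
  [[0, 0, 0, 0, 0, -0.002], [0, 0, 0, 0, 0, -0.002], [0, 0, 0.005, 0, 0, 0], [0, 0, 0, 0, 0, 0], [0, 0, 0, 0, 0, 0]],
])

```text
clock: 9.35
position: [0.5845, -0.0321, 0.203]
ee_rot: [0.945, 0.219, 0.243, -0.015]
ft_force: [-7.3, -0.4, 16.4]
grip_width: 0.54
```

Request:
jog_arm([
  [[0, 0, 0, 0, 0, 0], [0, 0, 0, 0, 0, 0], [0, 0, 0, 0, 0, 0], [0, 0, 0, 0, 0, 0], [0, 0, 0, 0, 0, 0], [0, 0, 0, 0, 0, 0], [0, 0, 0, 0, 0, 0], [0, 0, 0, 0, 0, 0]],
], fingers=0)

```text
clock: 10.15
position: [0.5833, -0.0321, 0.2004]
ee_rot: [0.945, 0.219, 0.241, -0.015]
ft_force: [0.5, 0.1, 0.4]
grip_width: 1.0
```

Request:
jog_arm([
  [[0, 0, -0.05, 0, 0, 0], [0, 0, -0.1, 0, 0, 0], [0, 0, -0.1, 0, 0, 0], [0, 0, -0.1, 0, 0, 0], [0, 0, -0.1, 0, 0, 0], [0, 0, -0.1, 0, 0, 0], [0, 0, 0, 0, 0, 0], [0, 0, 0, 0, 0, 0]],
])

```text
clock: 10.95
position: [0.5339, -0.047, 0.298]
ee_rot: [0.945, 0.219, 0.241, -0.015]
ft_force: [-1.1, -0.1, -1.5]
grip_width: 0.997
```

Run:
```python
from h import *
from workcell import viewer
import cv2
go(*target(.29,82,-.0025,.0018))
c=viewer.camera("wrist"); K=cam(c); np.save("wc.npy",np.array([K[0],K[1],K[2],K[3],*K[4].ravel()])); im=c["pixels"][:,:,::-1].copy(); cv2.imwrite("pics/w2.png",im)
fitcap(im,K); fitcap(im,K,.2035)
o,Q=stat(O[0],O[1],YAW); u,v=proj(K,O+Q@[0,0.03,.18]).astype(int); print(u,v)
S=4; x0,y0=max(u-100,0),max(v-70,0)
big=cv2.resize(im[y0:y0+140,x0:x0+200],None,fx=S,fy=S,interpolation=cv2.INTER_CUBIC)
t=lambda q:tuple(int(a) for a in (np.array(q)-[x0,y0]+.5)*S)
d=[-.0025,.0018,0]
for s in(-.0025,.0025): cv2.line(big,t(proj(K,O+Q@[d[0]+s,d[1],.2035])),t(proj(K,O+Q@[d[0]+s,d[1]+.02,.2035])),(0,0,255),1)
for a in np.arange(0,6.3,.1): cv2.circle(big,t(proj(K,O+Q@[d[0]+.0235*np.cos(a),d[1]+.0235*np.sin(a),.2])),1,(255,0,0),-1)
w=proj(K,[O+Q@[x,y,.129] for x,y in((-.028,.062),(-.028,.106),(.028,.106),(.028,.062))])
cv2.polylines(big,[np.array([t(a) for a in w])],True,(0,255,0),1)
cv2.imwrite("pics/w2z.png",big)
```

```text
t 10.95 shift(before turn) [ 0.0023 -0.0017  0.0076] turn [-0.0003 -0.0001  0.0044] shift after turn [ 0.0022 -0.0018  0.0076] j [-0.42 -0.24  0.47  2.01 -0.07  0.89 -1.03] F [-1.1 -0.1 -1.5] w 0.997
cap off mm [0.5 1.9] r 21.3 rib deg 99.8 n 216 rmean 0.0118
cap off mm [1.6 2.1] r 21.0 rib deg 99.8 n 216 rmean 0.0116
279 194
```

View pics/w2z.png

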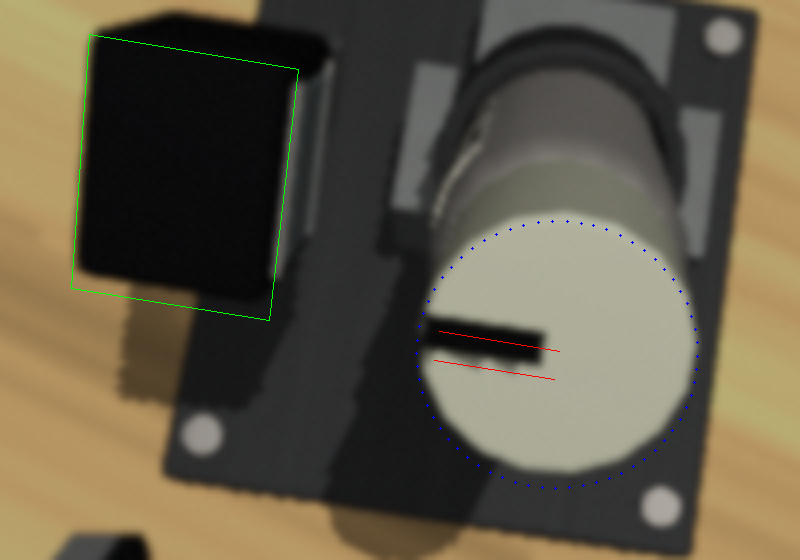

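```bash
cat > m.py <<'E'
from h import *
import cv2,sys
im=cv2.imread("pics/w2.png"); K=wl(); o,Q=stat(O[0],O[1],YAW); x0,y0=179,124; S=4
big=cv2.cvtColor(cv2.resize(im[y0:y0+140,x0:x0+200],None,fx=S,fy=S,interpolation=cv2.INTER_CUBIC),cv2.COLOR_BGR2GRAY).astype(int)
def edge(cols,v0,v1,thr):
    P=[]
    for u in cols:
        k=np.where(np.diff((big[v0:v1,u]<thr).astype(int))!=0)[0]
        if len(k): P.append((u,v0+k[0]))
    P=np.array(P); f=np.polyfit(*P.T,1); r=P[:,1]-np.polyval(f,P[:,0]); f=np.polyfit(*P[abs(r)<3].T,1)
    return f[0].round(3),len(P),round(float(np.std(r)),1),np.polyval(f,[P[0,0],P[-1,0]]).round(0),P[0,0],P[-1,0]
print("rib up",edge(range(440,538),300,345,95)); print("rib lo",edge(range(440,532),342,385,95))
print("blk lo",edge(range(200,260),270,320,22),edge(range(95,130),255,300,40))
print("plate bottom",edge(range(200,330),460,530,75),edge(range(480,660),490,560,75))
for a in(86,88,90,92):
    s=np.subtract(*proj(K,[O+Q@([0,.002,.2035]+np.array([np.cos(np.radians(a)),np.sin(np.radians(a)),0])*r) for r in(0,.02)])); print(a,(s[1]/s[0]).round(3))
for n,(x,y,z) in {"blk":(-.028,.084,.129)}.items():
    s=np.subtract(*proj(K,[O+Q@[x,y+d,z] for d in(.02,-.02)])); print(n,(s[1]/s[0]).round(3))
for yy in(.06,-.04): 
    xh=np.array([np.cos(YAW),np.sin(YAW),0]);yh=np.array([-np.sin(YAW),np.cos(YAW),0]); s=np.subtract(*proj(K,[np.array([.55,-.018,.008])+yh*(yy+d) for d in(.02,-.02)])); print("plate",(s[1]/s[0]).round(3))
E
python3 m.py
```

```text
rib up (np.float64(0.153), 98, 0.4, array([316., 330.]), np.int64(440), np.int64(537))
rib lo (np.float64(0.145), 92, 1.7, array([353., 366.]), np.int64(440), np.int64(531))
blk lo (np.float64(0.149), 60, 1.5, array([299., 308.]), np.int64(200), np.int64(259)) (np.float64(0.175), 35, 0.3, array([273., 279.]), np.int64(95), np.int64(129))
plate bottom (np.float64(0.158), 130, 0.8, array([483., 504.]), np.int64(200), np.int64(329)) (np.float64(0.148), 180, 10.8, array([527., 554.]), np.int64(480), np.int64(659))
86 0.23
88 0.196
90 0.161
92 0.127
blk 0.161
plate 0.157
plate 0.155
```

```bash
cat >> h.py <<'E'
def upright():
    from workcell import telemetry
    c=R.from_quat(telemetry.get_obs()["ee_rot"]); z=c.apply([0,0,1]); ax=np.cross(z,[0,0,-1]); n=np.linalg.norm(ax)
    return (R.from_rotvec(ax/n*np.arcsin(n)) if n>1e-6 else R.identity())*c
E
python3 - <<'E'
from h import *
go(np.array([.495,-.301,.17]),upright())
E
```

```text
t 11.0 shift(before turn) [-0.963   1.0188  0.3043] turn [ 0.0126 -0.0765  0.    ] shift after turn [-0.7322  1.0568  0.6363] j [-0.42 -0.24  0.47  2.01 -0.07  0.89 -1.03] F [ 0.2  0.1 -0.3] w 1.002
```

Request:
jog_arm([
  [[0, 0, 0, 0.00315, -0.0191, 0], [0, 0, 0, 0.00315, -0.0191, 0], [0, 0, 0, 0.00315, -0.0191, 0], [0, 0, 0, 0.00315, -0.0191, 0], [-0.122, 0.176, 0, 0, 0, 0], [-0.122, 0.176, 0, 0, 0, 0], [-0.122, 0.176, 0, 0, 0, 0], [-0.122, 0.176, 0.12, 0, 0, 0], [-0.122, 0.176, 0.12, 0, 0, 0], [-0.122, 0.177, 0.12, 0, 0, 0], [0, 0, 0.12, 0, 0, 0], [0, 0, 0.156, 0, 0, 0]],
], fingers=1)

```text
clock: 12.2
position: [0.4946, -0.3028, 0.1687]
ee_rot: [0.975, 0.224, -0.0, 0.0]
ft_force: [0.7, 1.4, 0.3]
grip_width: 0.001
```

Request:
jog_arm([
  [[0, 0, 0, 0, 0, 0], [0, 0, 0, 0, 0, 0], [0, 0, 0, 0, 0, 0]],
])

```text
clock: 12.5
position: [0.4961, -0.3012, 0.1717]
ee_rot: [0.974, 0.226, 0.001, 0.001]
ft_force: [0.8, -0.3, -0.0]
grip_width: -0.001
```

Run:
```python
from h import *
from workcell import viewer,masks_of
import cv2
T0=np.array([.495,-.301,.10])
go(T0,upright())
c=viewer.camera("wrist"); K=cam(c); im=c["pixels"][:,:,::-1].copy()
for m in masks_of("wrist","trigger_top")[:2]: print(m["conf"],m["bbox"])
for z in (.042,.05): 
    p=proj(K,[.495,-.301,z]); print("pred",z,p.round(0)); 
for a in np.arange(0,6.3,.1): cv2.circle(im,tuple(int(v) for v in proj(K,[.495+.02*np.cos(a),-.301+.02*np.sin(a),.05])),1,(0,0,255),-1)
cv2.imwrite("pics/w3.png",im)
```

```text
t 12.5 shift(before turn) [-0.0051 -0.0038  0.3584] turn [ 0.0002 -0.0003 -0.    ] shift after turn [-0.0044 -0.0033  0.3584] j [-0.07  0.33  0.65  1.72 -0.22  1.17 -0.47] F [ 0.8 -0.3 -0. ] w -0.001
0.61 [291.5, 175.3, 45.9, 53.1]
pred 0.042 [317. 199.]
pred 0.05 [317. 202.]
```

View pics/w3.png

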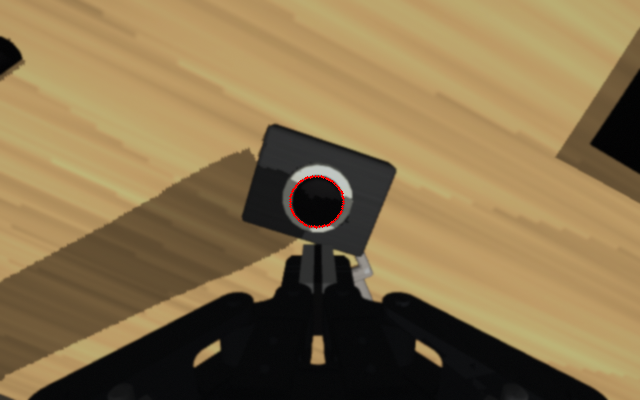

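Request:
jog_arm([
  [[-0.004, -0.003, 0.1, 0, 0, 0], [0, 0, 0.1, 0, 0, 0], [0, 0, 0.1, 0, 0, 0], [0, 0, 0.1, 0, 0, 0], [0, 0, 0.05, 0, 0, 0], [0, 0, 0.02, 0, 0, 0], [0, 0, 0.02, 0, 0, 0], [0, 0, 0, 0, 0, 0], [0, 0, 0, 0, 0, 0]],
])

```text
clock: 13.5
position: [0.4948, -0.301, 0.073]
ee_rot: [0.974, 0.225, 0.001, 0.0]
ft_force: [1.0, 0.3, -0.9]
grip_width: 0.002
```

Request:
jog_arm([
  [[0, 0, 0.01, 0, 0, 0], [0, 0, 0.01, 0, 0, 0], [0, 0, 0, 0, 0, 0], [0, 0, 0, 0, 0, 0]],
])

```text
clock: 13.9
position: [0.4947, -0.3009, 0.0686]
ee_rot: [0.974, 0.225, 0.001, 0.0]
ft_force: [0.1, 0.5, 1.3]
grip_width: -0.001
```

Request:
jog_arm([
  [[0, 0, 0.01, 0, 0, 0], [0, 0, 0.01, 0, 0, 0], [0, 0, 0, 0, 0, 0], [0, 0, 0, 0, 0, 0]],
])

```text
clock: 14.3
position: [0.4947, -0.3009, 0.0645]
ee_rot: [0.974, 0.225, 0.001, 0.0]
ft_force: [1.9, -1.0, 4.0]
grip_width: 0.002
```

Request:
jog_arm([
  [[0, 0, 0.01, 0, 0, 0], [0, 0, 0.005, 0, 0, 0], [0, 0, 0, 0, 0, 0], [0, 0, 0, 0, 0, 0]],
])

```text
clock: 14.7
position: [0.4948, -0.301, 0.0626]
ee_rot: [0.974, 0.225, 0.001, -0.0]
ft_force: [-3.2, 2.6, 18.7]
grip_width: 0.001
```

Request:
jog_arm([
  [[0, 0, -0.02, 0, 0, 0], [0, 0, -0.05, 0, 0, 0], [0, 0, -0.1, 0, 0, 0], [0, 0, -0.15, 0, 0, 0], [0, 0, -0.2, 0, 0, 0], [0, 0, -0.2, 0, 0, 0], [0, 0, 0, 0, 0, 0], [0, 0, 0, 0, 0, 0]],
])

```text
clock: 15.5
position: [0.4942, -0.3008, 0.2057]
ee_rot: [0.974, 0.225, 0.001, -0.0]
ft_force: [-0.4, 0.1, 0.6]
grip_width: -0.001
```

Run:
```python
from h import *
from workcell import viewer,masks_of
import cv2
a=viewer.camera("top")["pixels"][:,:,::-1];b=viewer.camera("side")["pixels"][:,:,::-1]
A=cv2.resize(a[145:265,270:445],None,fx=2.8,fy=2.8,interpolation=cv2.INTER_CUBIC)
B=cv2.resize(b[160:350,285:395],None,fx=2.6,fy=2.6,interpolation=cv2.INTER_CUBIC)
h=max(A.shape[0],B.shape[0]); o=np.zeros((h,A.shape[1]+B.shape[1],3),np.uint8); o[:A.shape[0],:A.shape[1]]=A; o[:B.shape[0],A.shape[1]:]=B
print(o.shape); cv2.imwrite("pics/fin.png",o)
```

```text
(494, 776, 3)
```

View pics/fin.png

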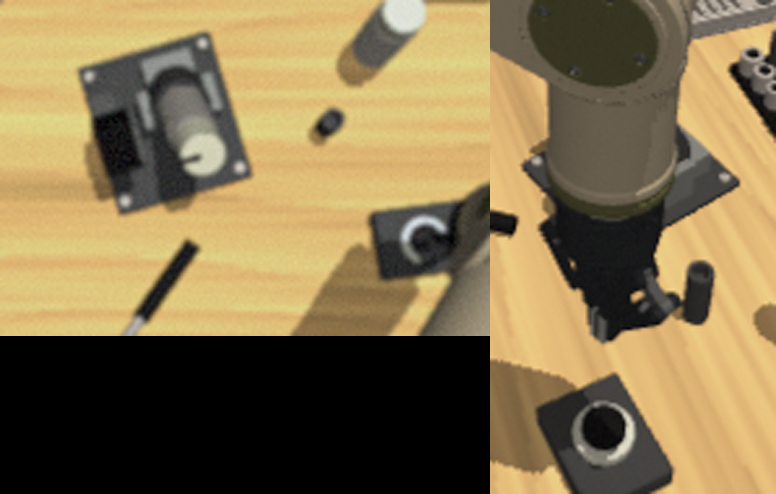

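```bash
python3 -c "
from workcell import hand_in
print(hand_in())"
```

```text
the job is handed in; nothing more can be done
None
```

The spray can's label now faces the reader, and I pressed the trigger once afterwards. The job was handed in at about 16 s, with no verdict reported.

- **Turning:** I gripped the can by its cap, turned it about 150° and corrected by 1.5°. I then pressed it down with roughly 16 N and let go.
- **Label direction:** After release, the slope of the cap's rib in the wrist picture put the label within about 1° of facing the window. The last top picture agreed, with the rib parallel to the plate edge that runs from cup to reader. My automatic rib fit disagreed (99.8°, where 90° is wanted). I set it aside because it depends on a poor estimate of the cap centre.
- **Sitting in the cup:** The can looked properly seated in the wrist picture. I did not measure its height.
- **Trigger:** I pressed with the fingers shut until the force rose from 4 N to 18.7 N at the bottom stop, about 6 to 7 mm of travel. I then lifted the tool clear, and the last picture shows the button up.
- **Rest of the bench:** The arm touched nothing at the end. The spare can, deep socket and the part of the ratchet in the last picture had not moved. The bowl, screwdriver, wrench and short socket were outside it or hidden by the arm, so I did not recheck them, but the arm's path stayed clear of them.

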